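Return the row of craft paints to the swatch stand

TASK

The craft class is over: move the row of four paint bottles from the wooden carrying rack across to the paint stand, in the order that the stand's colour swatches show, so that each bottle stands upright on the floor of the well with its own colour in front. Keep the bottles upright, set them down gently rather than dropping them, and leave the glue bottle and the dish of shells where they are.

Things in the scene. Friction and masses are not known exactly. Their poses are not given: they have to be found in the camera images.
- paint_red: red paint bottle, 50-100 g: body 34 mm across, 64 tall, pointed cap to 92. Origin: centre of its underside, z up. At the start it stands in a 44 mm hole of the fixed wooden carrying rack (70 x 260 mm; four holes in a row, 60 mm apart), its y axis along the row. Measured from the underside, the rack's top board is at 24 mm, its end boards at 36: grip above that, closing across the row
- paint_yellow: yellow paint bottle, 50-100 g: body 34 mm across, 64 tall, pointed cap to 92. Origin: centre of its underside, z up. At the start it stands in a 44 mm hole of the fixed wooden carrying rack (70 x 260 mm; four holes in a row, 60 mm apart), its y axis along the row. Measured from the underside, the rack's top board is at 24 mm, its end boards at 36: grip above that, closing across the row
- paint_green: green paint bottle, 50-100 g: body 34 mm across, 64 tall, pointed cap to 92. Origin: centre of its underside, z up. At the start it stands in a 44 mm hole of the fixed wooden carrying rack (70 x 260 mm; four holes in a row, 60 mm apart), its y axis along the row. Measured from the underside, the rack's top board is at 24 mm, its end boards at 36: grip above that, closing across the row
- paint_violet: violet paint bottle, 50-100 g: body 34 mm across, 64 tall, pointed cap to 92. Origin: centre of its underside, z up. At the start it stands in a 44 mm hole of the fixed wooden carrying rack (70 x 260 mm; four holes in a row, 60 mm apart), its y axis along the row. Measured from the underside, the rack's top board is at 24 mm, its end boards at 36: grip above that, closing across the row
- well_red: fixed white 60 mm square well of the paint stand, red swatch sloping down in front (-x, to 58 mm from the origin). Origin: centre of its underside; y along the row of wells (62 mm apart), z up. Round hole 52 mm wide: floor 4 mm, rim 20 mm above the origin. The stand's back board rises to 28 mm, 34 to 40 mm behind (+x)
- well_yellow: fixed white 60 mm square well of the paint stand, yellow swatch sloping down in front (-x, to 58 mm from the origin). Origin: centre of its underside; y along the row of wells (62 mm apart), z up. Round hole 52 mm wide: floor 4 mm, rim 20 mm above the origin. The stand's back board rises to 28 mm, 34 to 40 mm behind (+x)
- well_green: fixed white 60 mm square well of the paint stand, green swatch sloping down in front (-x, to 58 mm from the origin). Origin: centre of its underside; y along the row of wells (62 mm apart), z up. Round hole 52 mm wide: floor 4 mm, rim 20 mm above the origin. The stand's back board rises to 28 mm, 34 to 40 mm behind (+x)
- well_violet: fixed white 60 mm square well of the paint stand, violet swatch sloping down in front (-x, to 58 mm from the origin). Origin: centre of its underside; y along the row of wells (62 mm apart), z up. Round hole 52 mm wide: floor 4 mm, rim 20 mm above the origin. The stand's back board rises to 28 mm, 34 to 40 mm behind (+x)
- glue: bystander: white glue bottle with a pointed blue nozzle, 44 mm in diameter, 125 mm tall, standing on the table. Origin: centre of its underside
- shell_dish: bystander: small white ceramic dish of sea shells, 92 mm across, 22 mm tall, on the table. Origin: centre of its underside
Mind the look-alikes: they are no part of the job. Leave any pink look-alike of the paint_yellow alone. What is meant by the paint_red is not pink, and is the smaller of those in its own colour.

How it is judged:
At the end, for the whole second after the job is handed in: Each paint bottle stands at rest in the well with the swatch of its colour: within 12 mm of the well's centre, its underside less than 4 mm above the well's floor, within 7 degrees of upright (horizontal distance between paint_red and well_red below 0.012 m and z of paint_red in the frame of well_red below 0.008 m and angle between each of paint_red, paint_yellow, paint_green, paint_violet's own z axis and vertical below 0.12 rad and linear speed of each of paint_red, paint_yellow, paint_green, paint_violet below 0.02 m/s and horizontal distance between paint_yellow and well_yellow below 0.012 m and z of paint_yellow in the frame of well_yellow below 0.008 m and horizontal distance between paint_green and well_green below 0.012 m and z of paint_green in the frame of well_green below 0.008 m and horizontal distance between paint_violet and well_violet below 0.012 m and z of paint_violet in the frame of well_violet below 0.008 m); the robot touches nothing.
It fails at once if a paint bottle tipped over (more than 45 degrees from upright) (angle between any of paint_red, paint_yellow, paint_green, paint_violet's own z axis and vertical above 0.785 rad).
It fails at once if a paint bottle dropped or thrown (out of the fingers and faster than 0.7 m/s, a fall of 25 mm) ((contact force between the fingers and paint_red below 0.01 N and linear speed of paint_red above 0.7 m/s) or (contact force between the fingers and paint_yellow below 0.01 N and linear speed of paint_yellow above 0.7 m/s) or (contact force between the fingers and paint_green below 0.01 N and linear speed of paint_green above 0.7 m/s) or (contact force between the fingers and paint_violet below 0.01 N and linear speed of paint_violet above 0.7 m/s)).
It fails at once if the glue bottle or the shell dish pushed away (more than 30 mm) or knocked over (distance of any of glue, shell_dish from where it was at the start of the episode above 0.03 m or angle between glue's own z axis and vertical above 0.5 rad).
It also fails if it takes over 99 s, if anything falls off the work surface, if the arm or the gripper's body presses on something with over 40 N, if the wrist force passes 120 N, or if a joint passes its speed limit or range.

ROBOT

A 6-joint arm with a two-finger parallel gripper is mounted at the origin on the work surface. World frame = base frame: x ahead of the robot, y to its left, z up, the work surface at z = 0. Lengths are in m, angles in rad, forces in N, time in s.
With the tool pointing down it reaches from about 0.375 to 0.975 m from the base axis. Payload 3.8 kg.
Tool frame: the origin (TCP) lies midway between the tips of the shut fingers; the grasp point (between the pads) lies 19 mm behind it; z points along the fingers, y is the line along which they close (so a half turn about z gives the same grasp; the last joint's range is limited). The gripper opens to 88 mm and grips with 3 to 60 N. Pads are 18 mm wide; open, the fingers measure 123 mm over their backs; the gripper's body (75 mm by 187 mm) begins 45 mm behind the grasp point.
Start: joints at [1.105, 0.264, 1.604, -0, 1.274, -0.037], TCP at [0.281, 0.614, 0.239] pointing down, gripper open.
Joint ranges: [-2.63, 2.63], [-0.94, 2.18], [0.31, 2.57], [-1.31, 4.45], [0, 2.66], [-2.55, 2.55]. Speed limits (rad/s): [2.57, 2.57, 3.14, 3.14, 3.14, 3.14].

INTERFACE

Orientations are given as a rotation vector (axis times angle).
In Python, from cell import manip, inverse_kinematics, cams, order gives the robot as it stands. Calls block until the motion is done:
- manip.move_pose(position, orientation): joint-space move of the TCP to a pose.
- manip.move_linear(position, rate=0.15, rot=None): straight line of the TCP; rot=None keeps the orientation; rate is the mean speed in m/s.
- manip.set_joints(angles): joint-space move.
- manip.set_gripper(opening, force=None): finger opening in m; force is the grip in N (None keeps the last); returns when the fingers have stopped.
- manip.dwell(seconds).
- inverse_kinematics(position, orientation): joint angles nearest the present ones, or None.
- manip.state(): the state.
- cams.capture(name): name is "scene" or "side" or "wrist"; returns a dict with "image" (384x512x3 uint8, blue, green, red), "z_map" (384x512 float32, m along the optical axis (not along the pixel's ray), 0 where there is no reading), "intrinsics" (3x3 intrinsics, pixels), "k1" (the pictures are not rectified: a ray, as slopes to the right and down, at radius r is drawn at 1 + k1 r^2 times it, then the intrinsics apply), "position" and "orientation" of the camera in the world; the wrist camera has in their place "T_tool_cam" (4x4, takes a point from camera to tool coordinates, whose origin is the TCP and whose axes are the flange's). Camera axes: x right, y down, z forward; pixel columns grow to the right and rows downward; lengths in m; the calibration is good to about 2 mm. A picture is of the moment at which its call begins: read the wrist's pose just before it.
A pose or a line that the arm cannot do raises manip.IKError and nothing moves.
- order.close_job(): hands the job in; it is judged then, once.
The state is a dict: "clock": time; "joint_pos": joint angles; "joint_velocities": joint speeds; "tau": joint torques, N m; "tool_pos": TCP position; "tcp_rot": TCP orientation; "contact_force": force on the tool from outside, world axes, zero at the start; "moment": the same for the moment, N m; "gripper_width": finger opening in m; "grasp_force": force on a finger pad.
Only numpy, scipy, OpenCV 4.12 (cv2) and the standard library are available. Lean on these libraries where they do the work, as an engineer would, in place of code of your own. Each camera call takes 0.05 s, during which the arm holds its last target. There are 200 camera calls.

## Working session

There is one attempt and no reset: what is moved stays moved. The work goes in short steps, each a Python script; the robot and the scene stay as the last script left them, time stands still between calls to the robot, and variables do not carry over. Pictures are saved under pics/ and viewed, at most 14 in all, crops included, and the job is handed in when it is done.

```bash
ls; mkdir -p pics; cat > h.py <<'E'
import numpy as np, cv2, pickle
from scipy.spatial.transform import Rotation as R
def rotm(o):
    o=np.array(o,float)
    return o if o.shape==(3,3) else (R.from_rotvec(o).as_matrix() if o.size==3 else R.from_quat(o).as_matrix())
def rays(c,uv):
    K=c["intrinsics"]; uv=np.atleast_2d(np.array(uv,float))
    d=np.c_[(uv[:,0]-K[0,2])/K[0,0],(uv[:,1]-K[1,2])/K[1,1]]; s=d.copy()
    for _ in range(20): s=d/(1+c["k1"]*(s**2).sum(1,keepdims=True))
    return np.c_[s,np.ones(len(s))]
def cast(c,uv,z):
    d=rays(c,uv)@c["Rm"].T; p=np.array(c["position"])
    return p+d*((z-p[2])/d[:,2])[:,None]
def depthpt(c,uv):
    uv=np.atleast_2d(uv).astype(int); zz=c["z_map"][uv[:,1],uv[:,0]]
    return (rays(c,uv)*zz[:,None])@c["Rm"].T+np.array(c["position"])
def project(c,P):
    q=(np.atleast_2d(P)-np.array(c["position"]))@c["Rm"]; s=q[:,:2]/q[:,2:]
    s=s*(1+c["k1"]*(s**2).sum(1,keepdims=True)); K=c["intrinsics"]
    return np.c_[s[:,0]*K[0,0]+K[0,2],s[:,1]*K[1,1]+K[1,2]]
def grab(cams,manip,n):
    st=manip.state(); c=cams.capture(n)
    if n=="wrist":
        T=np.eye(4); T[:3,:3]=rotm(st["tcp_rot"]); T[:3,3]=st["tool_pos"]; T=T@np.array(c["T_tool_cam"])
        c["position"]=T[:3,3]; c["Rm"]=T[:3,:3]
    else: c["Rm"]=rotm(c["orientation"])
    return c
E
python3 - <<'E'
from cell import *; from h import *
for n in("scene","side","wrist"):
    c=grab(cams,manip,n); pickle.dump(c,open(n+".pkl","wb")); cv2.imwrite(f"pics/{n}0.png",c["image"]); print(n,c["position"],c["Rm"][:,2],c["k1"])
s=manip.state();print(s["tcp_rot"],s["clock"])
E
```

```text
pics
scene [0.95440483 0.57376653 0.9451023 ] [-0.32530271 -0.47435683 -0.8180243 ] -0.1430217177136847
side [ 0.0292298  -0.7253944   0.78729714] [ 0.48023238  0.6281095  -0.61225429] -0.11442399215510599
wrist [0.21379096 0.64403462 0.38375202] [ 0.2572108  -0.12016487 -0.95885505] 0.0034387213768213446
[-6.68324547e-01 -3.06924312e+00  2.66634109e-03] 0.15
```

View pics/scene0.png

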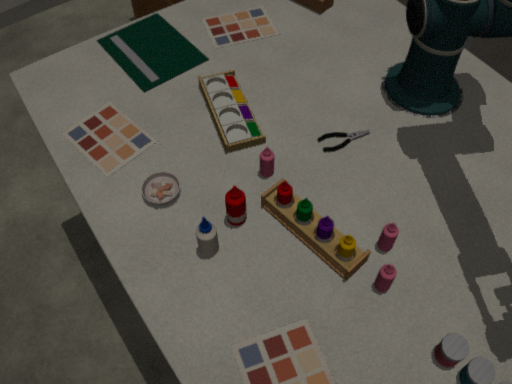

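View pics/side0.png

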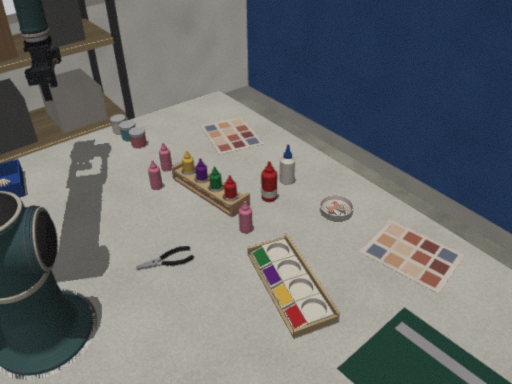

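Scene view: rack row holds red (285,193), green (305,210), violet (325,228), yellow (347,245). Stand swatches from the far end are red (232,81), yellow (238,96), violet (245,112), green (253,128).
Look-alikes are a larger red bottle at (235,205), outside the rack, and pink bottles at (267,162), (388,237) and (385,278). The glue is at (207,237) and the dish at (161,189). I choose the small red bottle in the rack and will check it in a close crop.

```bash
cat >> h.py <<'E'
def cmask(c,n):
    h=cv2.cvtColor(c["image"],cv2.COLOR_BGR2HSV); H,S,V=h[...,0].astype(int),h[...,1],h[...,2]
    rng={"red":(H<6)|(H>174),"yellow":(H>18)&(H<30),"green":(H>50)&(H<75),"violet":(H>122)&(H<145)}[n]
    return cv2.morphologyEx((rng&(S>150)&(V>50)).astype(np.uint8),cv2.MORPH_OPEN,np.ones((2,2)))
def blobs(c,n,amin=25):
    k,l,st,ce=cv2.connectedComponentsWithStats(cmask(c,n))
    return [(ce[i],st[i],l==i) for i in range(1,k) if st[i,4]>amin]
N=["red","yellow","green","violet"]
E
python3 - <<'E'
from h import *
np.set_printoptions(precision=4,suppress=True)
for n in("scene","side"):
    c=pickle.load(open(n+".pkl","rb"))
    for k in N:
        for ce,st,m in blobs(c,k):
            v,u=np.where(m); P=depthpt(c,np.c_[u,v]); P=P[c["z_map"][v,u]>0]
            if len(P)==0: continue
            print(n,k,ce.round(),st[4],np.median(P,0),"z",np.percentile(P[:,2],[2,98]))
E
```

```text
scene red [232.  82.] 94 [ 0.4385 -0.2977  0.0212] z [0.0149 0.0266]
scene red [286. 190.] 170 [0.5623 0.1073 0.0782] z [0.0626 0.0992]
scene red [236. 198.] 297 [0.666  0.0721 0.0914] z [0.0763 0.1201]
scene yellow [239.  97.] 124 [ 0.4545 -0.2366  0.0215] z [0.0073 0.0272]
scene yellow [348. 247.] 310 [0.5378 0.285  0.0746] z [0.0092 0.0956]
scene green [254. 129.] 113 [ 0.4884 -0.1222  0.0219] z [0.0164 0.0259]
scene green [305. 209.] 64 [0.5563 0.1703 0.0758] z [0.0703 0.0853]
scene violet [246. 113.] 99 [ 0.4718 -0.1802  0.0214] z [0.0163 0.0266]
scene violet [327. 226.] 103 [0.546  0.2277 0.0774] z [0.0705 0.0895]
side red [270. 180.] 299 [0.6535 0.0472 0.0735] z [0.037  0.1079]
side red [231. 189.] 176 [0.5535 0.0879 0.0623] z [0.0339 0.0889]
side red [296. 317.] 239 [ 0.4404 -0.308   0.0196] z [0.0149 0.0241]
side yellow [188. 164.] 139 [0.5272 0.2637 0.061 ] z [0.0349 0.0847]
side yellow [284. 296.] 193 [ 0.4569 -0.2475  0.0193] z [0.0152 0.0239]
side green [264. 259.] 26 [ 0.4893 -0.1359  0.0207] z [0.017  0.0244]
side violet [202. 172.] 104 [0.5353 0.2051 0.0646] z [0.0374 0.0837]
side violet [272. 276.] 150 [ 0.4737 -0.1885  0.0198] z [0.0154 0.0239]
```

View pics/wrist0.png

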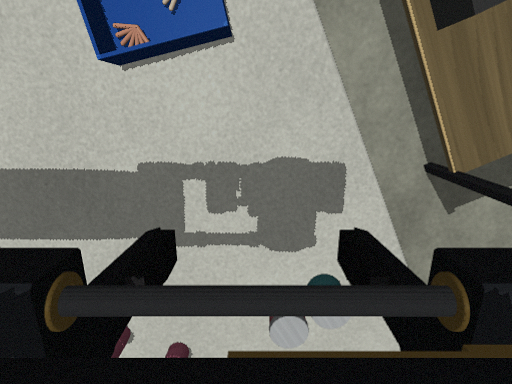

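```bash
cat >> h.py <<'E'
def down(ydir):
    y=np.array([ydir[0],ydir[1],0.]);y/=np.linalg.norm(y);z=np.array([0,0,-1.]);x=np.cross(y,z)
    return R.from_matrix(np.c_[x,y,z]).as_rotvec()
E
python3 - <<'E'
from cell import *; from h import *
np.set_printoptions(precision=4,suppress=True)
for nm,a,b in (("rack",(.56,.1),(.533,.275)),("stand",(.45,-.305),(.5,-.13))):
    a,b=np.array(a),np.array(b); d=(b-a)/np.linalg.norm(b-a); x=np.cross([*d,0],[0,0,-1])[:2]
    if x[0]>0: d=-d;x=-x
    p=(a+b)/2-x*.06
    manip.move_pose([*p,.27],down(d)); manip.dwell(.3)
    c=grab(cams,manip,"wrist"); pickle.dump(c,open(nm+".pkl","wb")); cv2.imwrite(f"pics/{nm}1.png",c["image"])
    print(nm,manip.state()["clock"],c["position"],manip.state()["joint_pos"])
E
```

```text
rack 2.4167 [0.5332 0.1861 0.4162] [ 0.2755  0.1754  1.6533  0.      1.313  -1.449 ]
stand 4.375 [ 0.4625 -0.2133  0.4162] [-0.4557  0.0704  1.7703  0.      1.301  -1.7492]
```

View pics/rack1.png

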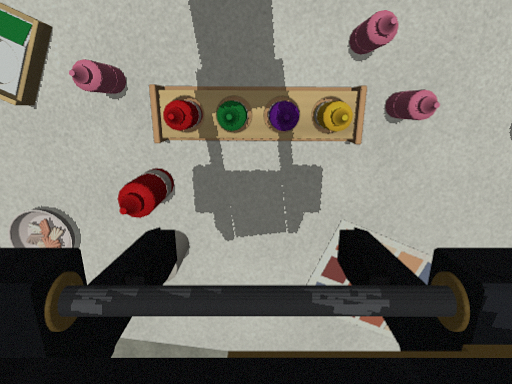

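View pics/stand1.png

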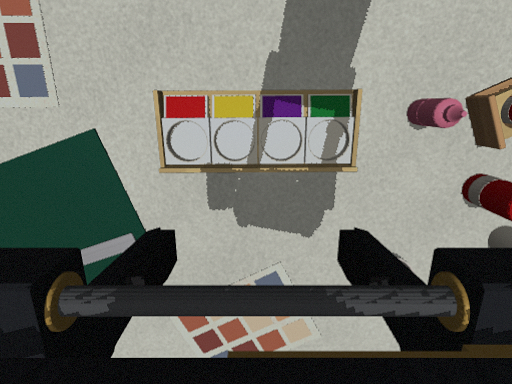

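```bash
python3 - <<'E'
from h import *
np.set_printoptions(precision=4,suppress=True)
c=pickle.load(open("rack.pkl","rb"))
g,v=np.mgrid[0:512,0:384]; 
P=depthpt(c,np.c_[g.ravel(),v.ravel()])
def reg(c,u0,u1,v0,v1):
    v,u=np.mgrid[v0:v1,u0:u1]; uv=np.c_[u.ravel(),v.ravel()]; uv=uv[c["z_map"][uv[:,1],uv[:,0]]>0]; return uv,depthpt(c,uv)
print("table z",np.median(reg(c,380,500,130,200)[1][:,2]))
for n in N:
    for ce,st,m in blobs(c,n):
        vv,uu=np.where(m);P=depthpt(c,np.c_[uu,vv]);z=P[:,2];hi=z>np.percentile(z,97)-.006
        print(n,ce.round(),st[4],"ztop",np.percentile(z,98),"tip",P[hi].mean(0),"shoulder mean",P[(z>.055)&(z<.08)].mean(0))
uv,P=reg(c,165,355,88,140); b=(P[:,2]>.018)&(P[:,2]<.036); print("board z",np.median(P[b,2]))
r=cv2.minAreaRect(P[b][:,:2].astype(np.float32)*1000); print(r)
c=pickle.load(open("stand.pkl","rb"))
print("table z",np.median(reg(c,380,400,130,200)[1][:,2]))
uv,P=reg(c,166,352,122,160); print(np.percentile(P[:,2],[5,20,50,70,90]))
W=(P[:,2]<.012)
im=np.zeros((384,512),np.uint8); im[uv[W,1],uv[W,0]]=1; im=cv2.morphologyEx(im,cv2.MORPH_OPEN,np.ones((3,3)))
k,l,st,ce=cv2.connectedComponentsWithStats(im)
for i in range(1,k):
    if st[i,4]>200:
        v,u=np.where(l==i); Q=depthpt(c,np.c_[u,v]); print("well",st[i],ce[i],Q.mean(0), cv2.minEnclosingCircle(Q[:,:2].astype(np.float32)*1000))
for n in N:
    for ce,st,m in blobs(c,n,200):
        print("sw",n,ce.round(),cast(c,ce,.014), depthpt(c,np.round(ce)))
# other obstacles from rack view
c=pickle.load(open("rack.pkl","rb"));uv,P=reg(c,110,180,165,220);P=P[P[:,2]>.02];print("bigred",P[:,:].min(0),P.max(0))
c=pickle.load(open("scene.pkl","rb"));uv,P=reg(c,194,222,215,260);P=P[P[:,2]>.06];print("glue",P.min(0),P.max(0))
uv,P=reg(c,258,276,146,180);P=P[P[:,2]>.02];print("pink",P.min(0),P.max(0))
E
```

```text
table z -2.4092417544196998e-05
red [180. 115.] 776 ztop 0.09998391069361837 tip [0.5573 0.1019 0.1032] shoulder mean [0.5575 0.1053 0.0739]
red [167. 175.] 32 ztop 0.017276196155504565 tip [0.642  0.072  0.0144] shoulder mean [nan nan nan]
red [141. 196.] 1404 ztop 0.12056296382238213 tip [0.6531 0.0702 0.1342] shoulder mean [0.6474 0.0748 0.0684]
yellow [336. 117.] 851 ztop 0.10024596096705746 tip [0.5316 0.2702 0.1194] shoulder mean [0.532  0.2728 0.0736]
yellow [465. 298.] 27 ztop 0.35460759756724997 tip [0.5705 0.2436 0.3536] shoulder mean [nan nan nan]
yellow [474. 351.] 44 ztop 0.36944233180449637 tip [0.5791 0.2434 0.3613] shoulder mean [nan nan nan]
yellow [503. 354.] 40 ztop 0.3744096380390774 tip [0.5779 0.2491 0.3623] shoulder mean [nan nan nan]
yellow [255. 355.] 44 ztop 0.36248884982886553 tip [0.5879 0.1942 0.3615] shoulder mean [nan nan nan]
yellow [273. 355.] 30 ztop 0.3621938404533872 tip [0.5874 0.1983 0.3612] shoulder mean [nan nan nan]
yellow [290. 355.] 28 ztop 0.3625196754476121 tip [0.5868 0.2021 0.3613] shoulder mean [nan nan nan]
yellow [339. 355.] 28 ztop 0
[... 1161 characters left out ...]
.2922] [ 0.5325 -0.1344  0.01  ] ((532.2391357421875, -134.63922119140625), 25.9897518157959)
sw red [186. 108.] [[ 0.4415 -0.3038  0.014 ]] [[ 0.4421 -0.3022  0.0207]]
sw red [500. 196.] [[0.6771 0.0837 0.014 ]] [[0.6483 0.0444 0.0681]]
sw yellow [235. 107.] [[ 0.4581 -0.2422  0.014 ]] [[ 0.4581 -0.2413  0.0201]]
sw green [331. 107.] [[ 0.4921 -0.1215  0.014 ]] [[ 0.4918 -0.1226  0.0203]]
sw violet [283. 107.] [[ 0.4752 -0.1818  0.014 ]] [[ 0.4749 -0.182   0.0222]]
bigred [0.6387 0.0402 0.0201] [0.6827 0.0844 0.1221]
glue [0.7325 0.0725 0.06  ] [0.7754 0.1162 0.1286]
pink [ 0.5169 -0.0187  0.0204] [0.55   0.0144 0.095 ]<stdin>:12: RuntimeWarning: Mean of empty slice.
  ret = um.true_divide(
```

Rack view shows caps red (180,116), green (232,117), violet (285,116), yellow (340,117). The larger red is at (145,195) and the pinks at (97,77), (372,33) and (412,105). In the stand view the wells are red (188,140), yellow (234,140), violet (280,139), green (327,139). The heights agree: board at 32 mm and cap tips at 100 mm put the undersides at 8 mm, and the well floors are at 10 mm. Next is a close crop to check the choice.

```bash
python3 - <<'E'
from h import *
np.set_printoptions(precision=4,suppress=True)
c=pickle.load(open("rack.pkl","rb"))
cv2.imwrite("pics/crop.png",cv2.resize(c["image"][60:230,60:400],None,fx=2.2,fy=2.2,interpolation=cv2.INTER_CUBIC))
pos={}
for n in N:
    ce,st,m=[b for b in blobs(c,n,300) if 150<b[0][0]<360 and 100<b[0][1]<130][0]
    v,u=np.where(m);P=depthpt(c,np.c_[u,v]);q=P[(P[:,2]>.09)&(P[:,2]<.103)]
    pos[n]=np.median(q,0)[:2]; print(n,len(q),pos[n],cast(c,ce,.068))
pickle.dump(pos,open("pos.pkl","wb"))
E
```

```text
red 86 [0.5577 0.1011] [[0.5583 0.1019 0.068 ]]
yellow 83 [0.5314 0.2755] [[0.5325 0.2771 0.068 ]]
green 79 [0.5486 0.1594] [[0.5502 0.1602 0.068 ]]
violet 60 [0.5395 0.2181] [[0.5407 0.2193 0.068 ]]
```

View pics/crop.png

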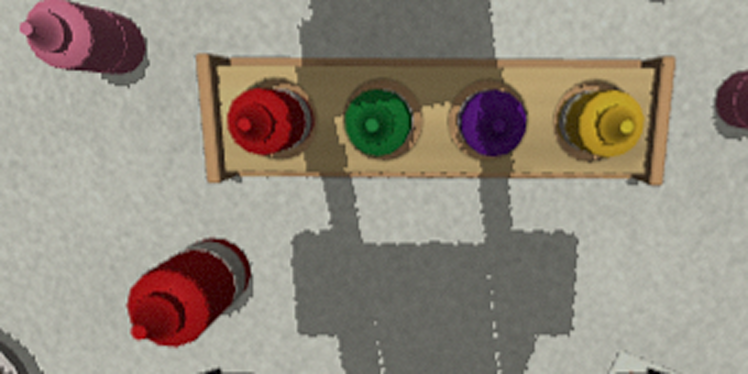

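The crop confirms it. The small red, green, violet and yellow stand in the rack at crop x = 262, 376, 492 and 615, and the big red at (190,300) is outside it. I'll start with yellow.

```bash
cat > job.py <<'E'
import sys; from cell import *; from h import *
pos=pickle.load(open("pos.pkl","rb"))
well=dict(red=(.4816,-.3160),yellow=(.4984,-.2555),violet=(.5151,-.1952),green=(.5324,-.1344))
def rotd(a): a=np.radians(a); return down((np.cos(a),np.sin(a)))
def move(n,yaw=0,G=.037):
    p=pos[n];w=well[n];r=rotd(8.6+yaw);rw=rotd(-15.6);Z=.20
    manip.set_gripper(.06,20)
    manip.move_pose([*p,.16],r); manip.move_linear([*p,.008+G],.1)
    manip.set_gripper(.02,20); s=manip.state(); print(n,"grip",s["gripper_width"],s["grasp_force"],s["contact_force"])
    if s["gripper_width"]<.028: return
    manip.move_linear([*p,Z],.15); manip.move_linear([*w,Z],.25,rw)
    print("held",manip.state()["gripper_width"])
    manip.move_linear([*w,.075],.15); manip.move_linear([*w,.010+G+.0015],.04)
    manip.dwell(.2); print("down",manip.state()["contact_force"],manip.state()["tool_pos"])
    manip.set_gripper(.06); manip.move_linear([*w,.17],.15); print("t",manip.state()["clock"])
E
python3 - <<'E'
from job import *
np.set_printoptions(precision=4,suppress=True)
move("yellow")
for n in("scene","side"): c=grab(cams,manip,n); cv2.imwrite(f"pics/{n}2.png",c["image"])
E
```

```text
yellow grip 0.033052503301268604 19.961538431234658 [-0.345  -0.0595  1.8043]
held 0.03341664763556793
down [ 0.6731  0.8776 -1.7066] [ 0.4986 -0.2556  0.0488]
t 15.6417
```

View pics/side2.png

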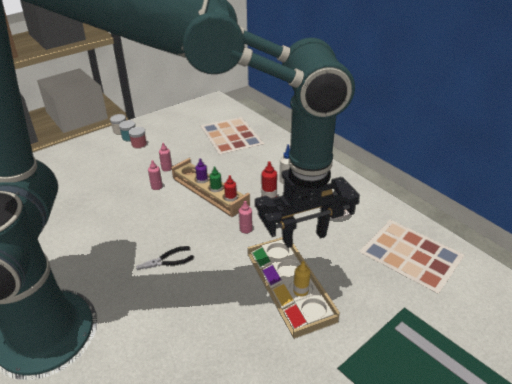

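Yellow stands upright in the yellow well at (302,278), and the rest is undisturbed. Now the other three, with a yaw on red to keep clear of the big red bottle.

```bash
python3 - <<'E'
from job import *
np.set_printoptions(precision=4,suppress=True)
move("violet"); move("green"); move("red",18)
x=np.array([.506,-.226]); d=np.array([.269,.963]); r=down(d)
xd=np.cross([*d,0],[0,0,-1])[:2]
if xd[0]>0: d=-d; xd=-xd
manip.move_linear([*well["red"],.27],.2)
manip.move_pose([*(x-xd*.06),.27],down(d)); manip.dwell(.3)
c=grab(cams,manip,"wrist"); cv2.imwrite("pics/w3.png",c["image"]); cv2.imwrite("pics/side3.png",grab(cams,manip,"side")["image"])
for n in N:
    for ce,st,m in blobs(c,n,60):
        v,u=np.where(m);P=depthpt(c,np.c_[u,v]);q=P[(P[:,2]>.092)&(P[:,2]<.108)]
        if len(q)>20: print(n,ce.round(),len(q),np.median(q,0),"err",np.median(q,0)[:2]-well[n],"top",np.percentile(P[:,2],97))
print(manip.state()["clock"])
E
```

```text
violet grip 0.033355535399103 19.93241654941812 [1.0212 0.2636 1.5436]
held 0.033590471774621475
down [ 0.1103 -0.9168 -0.821 ] [ 0.5153 -0.1953  0.0487]
t 26.0167
green grip 0.03337653416836135 19.952007620595396 [0.7244 0.1039 1.3823]
held 0.03365537624327694
down [-0.1434 -0.2226 -0.9776] [ 0.5326 -0.1345  0.0488]
t 35.4167
red grip 0.032986443021523856 20.000061504542828 [0.3463 0.0648 1.5536]
held 0.03328119228319612
down [-0.1671  0.0159 -0.359 ] [ 0.4818 -0.3161  0.0487]
t 44.9417
red [176. 118.] 84 [ 0.4811 -0.3157  0.0989] err [-0.0005  0.0003] top 0.10186722000477923
yellow [233. 118.] 87 [ 0.4991 -0.2533  0.0981] err [0.0007 0.0022] top 0.10210466190337823
green [342. 118.] 63 [ 0.5306 -0.1361  0.0994] err [-0.0018 -0.0017] top 0.10176666912459709
violet [286. 118.] 87 [ 0.5148 -0.1963  0.0985] err [-0.0003 -0.0011] top 0.10154998210248185
47.25
```

View pics/w3.png

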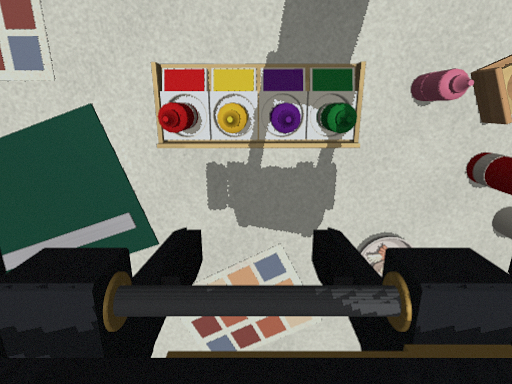

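View pics/side3.png

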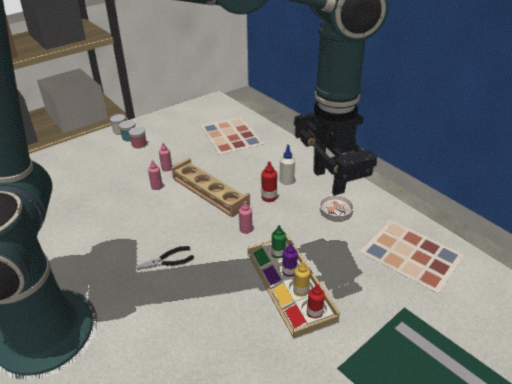

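All four stand upright behind their own swatches: red (176,118), yellow (233,118), violet (286,118) and green (342,118). They are within 3 mm of the well centres, with cap tops at 102 mm as expected. The glue, dish and look-alikes are untouched, and the arm is clear.

```bash
python3 -c "
from cell import *
print(order.close_job())"
```

```text
the job is handed in; nothing more can be done
None
```

The job is handed in: all four paint bottles stand upright in their matching wells, within about 3 mm of centre by my last camera check, with the glue bottle and shell dish left alone; the hand-in call did not return a verdict.

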